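# Unlock the induction hob and bring the red pot's ring to the boil

### The job

The red pot stands on one of the hob's two rings and the key panel is child-locked: hold the yellow padlock key down for about two seconds to unlock it, then tap the red power key, then the white key of the ring that the red pot is on, and last the blue boil key. Press each key lightly with the fingertips, at least half-way down, one at a time and letting it spring back up before the next, and press no other key. Leave the pans and everything else standing where they are.

Things in the scene. Friction and masses are not known exactly. Their poses are not given: they have to be found in the camera images.
- hob: Portable two-ring induction hob, white case, flat black glass top, 330 mm deep (x, away from the robot), 540 wide (y, to the robot's left), 60 high. Origin: centre of its underside; z up. It stands firm. Key panel: the glass strip nearest the robot, with seven round keys (26 mm across, 8.5 mm above the glass) in a row along y at hob x = -125 mm, 70 mm apart. The pans stand some 100 mm farther back.
- ring_left (a point): Centre of the left ring mark (184 mm across) on the glass, 60 mm above the counter, at hob x = 60 mm, y = +135 mm (robot's left).
- ring_right (a point): Centre of the right ring mark on the glass, at hob x = 60 mm, y = -135 mm (robot's right).
- key_padlock_top (a point): Yellow key with a padlock sign. Point: centre of its top face, 68.5 mm above the counter when up, 210 mm left of the hob's centre line; moves down with the key.
- key_padlock (a joint): Travel of that key in m: 0 up, 0.007 fully down, straight down. A spring: it starts to move at about 1 N, works from 2.5 mm down (4 N) and is fully down at 9 N; it springs back when let go.
- key_left_top (a point): White key with two small circles, the left one filled: chooses the left ring. Point: centre of its top face, 68.5 mm above the counter when up, 140 mm left of the hob's centre line; moves down with the key.
- key_left (a joint): Travel of that key in m: 0 up, 0.007 fully down, straight down. A spring: it starts to move at about 1 N, works from 2.5 mm down (4 N) and is fully down at 9 N; it springs back when let go.
- key_minus_top (a point): Grey key with a minus sign. Point: centre of its top face, 68.5 mm above the counter when up, 70 mm left of the hob's centre line; moves down with the key.
- key_minus (a joint): Travel of that key in m: 0 up, 0.007 fully down, straight down. A spring: it starts to move at about 1 N, works from 2.5 mm down (4 N) and is fully down at 9 N; it springs back when let go.
- key_boil_top (a point): Blue key with a double arrowhead pointing away from the robot: full power, brings the chosen ring to the boil. Point: centre of its top face, 68.5 mm above the counter when up, on the hob's centre line; moves down with the key.
- key_boil (a joint): Travel of that key in m: 0 up, 0.007 fully down, straight down. A spring: it starts to move at about 1 N, works from 2.5 mm down (4 N) and is fully down at 9 N; it springs back when let go.
- key_plus_top (a point): Grey key with a plus sign. Point: centre of its top face, 68.5 mm above the counter when up, 70 mm right of the hob's centre line; moves down with the key.
- key_plus (a joint): Travel of that key in m: 0 up, 0.007 fully down, straight down. A spring: it starts to move at about 1 N, works from 2.5 mm down (4 N) and is fully down at 9 N; it springs back when let go.
- key_right_top (a point): White key with two small circles, the right one filled: chooses the right ring. Point: centre of its top face, 68.5 mm above the counter when up, 140 mm right of the hob's centre line; moves down with the key.
- key_right (a joint): Travel of that key in m: 0 up, 0.007 fully down, straight down. A spring: it starts to move at about 1 N, works from 2.5 mm down (4 N) and is fully down at 9 N; it springs back when let go.
- key_power_top (a point): Red key with the usual on/off sign (broken circle and bar). Point: centre of its top face, 68.5 mm above the counter when up, 210 mm right of the hob's centre line; moves down with the key.
- key_power (a joint): Travel of that key in m: 0 up, 0.007 fully down, straight down. A spring: it starts to move at about 1 N, works from 2.5 mm down (4 N) and is fully down at 9 N; it springs back when let go.
- red_pot: Red lidded pot, 170 mm across, 133 mm high with its black lid knob (lid and pot are one piece), two loop handles; stands on one of the two rings (either one). Origin: centre of its underside, z up.
- steel_pan: Open steel milk pan, 140 mm across, 75 mm high, black handle pointing away from the robot; stands on the other ring. Origin: centre of its underside, z up.
- salt_jar: White salt jar with a wooden cap, 43 mm across, 80 mm high, standing on the glass in the middle, between the two pans and 95 mm behind the boil key. Origin: centre of its underside.
- mug: Blue mug, 80 mm across, 92 mm high, on the counter beside the hob (left or right). Origin: centre of its underside.
- tea_tin: Green tea tin with a brass lid, 74 mm across, 120 mm high, on the counter on the other side of the hob. Origin: centre of its underside.
- pepper_mill: Dark wooden pepper mill, 42 mm across, 112 mm high, standing on the glass behind the salt jar, near the far edge. Origin: centre of its underside.
Mind the look-alikes: they are no part of the job. Several things have the shape of the pepper_mill; the one meant has the colours described above.

How it is judged:
On the way, in this order (a step that is already met when the one before it is completed fails the run):
1. the padlock key alone is held down for two seconds (at least 1.5 s) (value of joint key_padlock above 0.0025 m and value of joint each of key_left, key_minus, key_boil, key_plus, key_right, key_power below 0.001 m), for 1.5 s.
2. then the power key alone is pressed (value of joint key_power above 0.0025 m and value of joint each of key_padlock, key_left, key_minus, key_boil, key_plus, key_right below 0.001 m), for 0.05 s.
3. then the white key of the ring under the red pot alone is pressed (((horizontal distance between red_pot and ring_left below 0.05 m and (value of joint key_left above 0.0025 m and value of joint each of key_padlock, key_minus, key_boil, key_plus, key_right, key_power below 0.001 m)) or (horizontal distance between red_pot and ring_right below 0.05 m and (value of joint key_right above 0.0025 m and value of joint each of key_padlock, key_left, key_minus, key_boil, key_plus, key_power below 0.001 m)))), for 0.05 s.
4. then the boil key alone is pressed (value of joint key_boil above 0.0025 m and value of joint each of key_padlock, key_left, key_minus, key_plus, key_right, key_power below 0.001 m), for 0.05 s.
At the end, for the whole second after the job is handed in: All seven keys are up again (within 1 mm), the red pot stands upright on its ring, and the pans and all other loose things are at rest within 15 mm of where they started (value of joint each of key_padlock, key_left, key_minus, key_boil, key_plus, key_right, key_power below 0.001 m and (horizontal distance between red_pot and ring_left below 0.05 m or horizontal distance between red_pot and ring_right below 0.05 m) and angle between each of red_pot, steel_pan, salt_jar, mug, tea_tin, pepper_mill's own z axis and vertical below 0.1 rad and distance of each of red_pot, steel_pan, salt_jar, mug, tea_tin, pepper_mill from where it was at the start of the episode below 0.015 m and linear speed of red_pot below 0.02 m/s); the robot touches nothing.
It fails at once if the plus or minus key is pressed (value of joint any of key_minus, key_plus above 0.0025 m).
It fails at once if the key of the ring without the red pot is pressed ((horizontal distance between red_pot and ring_left below 0.05 m and value of joint key_right above 0.0025 m) or (horizontal distance between red_pot and ring_right below 0.05 m and value of joint key_left above 0.0025 m)).
It fails at once if the hob or a key is pressed hard (over 35 N) (contact force between any of the fingers, the arm and hob above 35 N).
It fails at once if a pan or another loose thing is lifted, pushed away (over 15 mm) or tipped (distance of any of red_pot, steel_pan, salt_jar, mug, tea_tin, pepper_mill from where it was at the start of the episode above 0.015 m or angle between any of red_pot, steel_pan, salt_jar, mug, tea_tin, pepper_mill's own z axis and vertical above 0.3 rad).
It also fails if it takes over 64 s, if anything falls off the work surface, if the arm or the gripper's body presses on something with over 40 N, if the wrist force passes 120 N, or if a joint passes its speed limit or range.

### The arm

A 6-joint arm with a two-finger parallel gripper is mounted at the origin on the work surface. World frame = base frame: x ahead of the robot, y to its left, z up, the work surface at z = 0. Lengths are in m, angles in rad, forces in N, time in s.
With the tool pointing down it reaches from about 0.3 to 0.775 m from the base axis. Payload 14.6 kg.
Tool frame: the origin (TCP) lies at the very end of the fingers, on their centre line; the grasp point (between the pads) lies 19 mm behind it; z points along the fingers, y is the direction in which the jaws open and shut (so a half turn about z gives the same grasp; the last joint's range is limited). The gripper opens to 85 mm and grips with 20 to 120 N. Pads are 22 mm wide; open, the fingers measure 114 mm over their backs; the gripper's body (76 mm by 85 mm) begins 54 mm behind the grasp point. The pads swing forward as they close: fully open they stand 13 mm farther back than shut.
Start: joints at [1.179, 0.3, 1.521, -0, 1.321, -0.067], TCP at [0.176, 0.521, 0.231] pointing down, gripper open.
Joint ranges: [-3.03, 3.03], [-0.79, 2.21], [0.23, 2.52], [-1.04, 4.18], [0, 3.07], [-2.55, 2.55]. Speed limits (rad/s): [2.22, 2.22, 2.57, 3.14, 3.14, 3.14].

### API

Orientations are given as a unit quaternion [w, x, y, z].
In Python, from cell import env gives the robot as it stands. The module is installed in compiled form; this text tells all that it offers.
- The arm moves only by the tool drive_tool, never from a script. Its argument "deltas" is a list of rows, each an object with "travel": the shift along the tool's x, y, z in mm, a list of three; "yaw": the turn about the tool's z in rad; "jaw": the opening, from 0 (shut) to 1 (fully open). In form: [{"travel": [x, y, z], "yaw": yaw, "jaw": jaw}, ...]. A call has 1 to 10 rows; each row shifts and turns the commanded pose from where the row before left it, along the tool's axes as they then stand; what a row does not reach is not made up. A row lasts 1/10 s, in which the tool goes at most 50 mm and 8.59 degrees, less where a joint would pass 70% of its speed; a pose out of reach is approached as far as the arm can. A call with a gripper value outside its range is refused whole. The fingers move at their own pace and stop on an object; "squeeze" is the grip in N (left out, the last holds). Time passes only in rows, so rows that do not move let the fingers close. It gives the time, the measured TCP pose, the force and the opening at its end, in the units of the state.
- env.get_state(): the state, without advancing time (a new reading comes with each control period).
- env.get_image(name): name is "scene" or "top"; returns a dict with "img" (480x640x3 uint8, red, green, blue), "fx", "fy", "cx", "cy" (pixels), "R" (3x3) and "t" (3): a world point X has camera coordinates R X + t. Camera axes: x right, y down, z forward; pixel columns grow to the right and rows downward; lengths in m; the calibration is good to about 2 mm. A picture is of the moment at which its call begins. There is no depth.
- env.sign_off(): hands the job in, once; it reports no verdict.
The state is a dict: "t": time; "joint_positions": joint angles; "dq": joint speeds; "joint_torque": joint torques, N m; "eef_pos": TCP position; "tcp_rot": TCP orientation; "force": force on the tool from outside, world axes, zero at the start; "ft_torque": the same for the moment, N m; "grip_width": opening from 0.0 (shut) to 1.0 (fully open).
Only numpy, scipy, OpenCV 4.12 (cv2) and the standard library are available. Lean on these libraries where they do the work, as an engineer would, in place of code of your own. Each camera call takes 0.05 s, during which the arm holds its last target.

## Working session

There is one attempt and no reset: what is moved stays moved. The work goes in short steps, Python scripts to look and compute and a tool call to move; the robot and the scene stay as the last step left them, time stands still between calls to the robot, and variables do not carry over. Pictures are saved under pics/ and viewed, and the job is handed in when it is done.

Besides the shell and the picture viewer there is one more tool, called after "Emit:" by a JSON object that holds its "op" and its "data", one argument or row to a line. drive_tool: Moves the arm, as the interface text tells. Its arguments: {"type":"object","properties":{"deltas":{"type":"array"},"squeeze":{"type":"number"}},"required":["deltas"]}

```bash
mkdir -p pics
python3 - <<'E'
from cell import env
import cv2,numpy as np
for n in("scene","top"):
    d=env.get_image(n); cv2.imwrite(f"pics/{n}0.png",d["img"][:,:,::-1]); np.savez(f"{n}.npz",**d)
    print(n,d["fx"],d["cx"],d["cy"],d["R"].round(3).tolist(),d["t"])
s=env.get_state();print({k:np.round(v,3).tolist() for k,v in s.items()})
E
```

```text
scene 446.57748299716013 322.0037217213049 233.58684491969618 [[-0.087, 0.996, -0.013], [0.824, 0.065, -0.563], [-0.56, -0.06, -0.827]] [ 0.01336804 -0.5019856   1.46744549]
top 573.9525881245564 321.7064659084656 238.4364649407927 [[0.008, -1.0, 0.011], [-0.985, -0.01, -0.173], [0.173, -0.01, -0.985]] [0.01144349 0.65549196 1.52752972]
{'t': 0.1, 'joint_positions': [1.179, 0.3, 1.522, 0.0, 1.321, -0.067], 'dq': [-0.0, -0.002, -0.002, -0.002, -0.0, -0.0], 'joint_torque': [0.001, -54.438, -36.237, -0.0, 0.003, -0.0], 'eef_pos': [0.175, 0.521, 0.231], 'tcp_rot': [-0.0, 0.162, 0.987, -0.0], 'force': [-0.435, -0.594, 0.131], 'ft_torque': [-0.024, -0.018, -0.019], 'grip_width': 1.004}
```

View pics/top0.png

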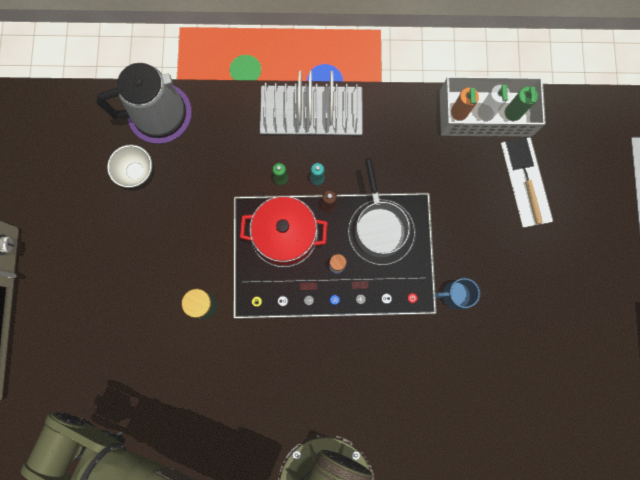

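View pics/scene0.png

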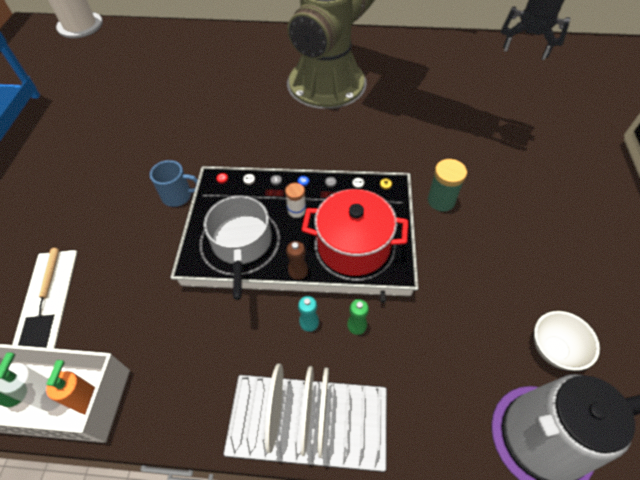

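Run:
```python
import cv2,numpy as np
d=np.load("top.npz");im=d["img"][:,:,::-1]
c=im[285:325,230:440];c=cv2.resize(c,None,fx=3.8,fy=3.8,interpolation=cv2.INTER_CUBIC);cv2.imwrite("pics/crop_top.png",c)
d=np.load("scene.npz");im=d["img"][:,:,::-1]
c=im[160:205,185:415];c=cv2.resize(c,None,fx=3.4,fy=3.4,interpolation=cv2.INTER_CUBIC);cv2.imwrite("pics/crop_scene.png",c)
```

```text
(no output)
```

View pics/crop_top.png

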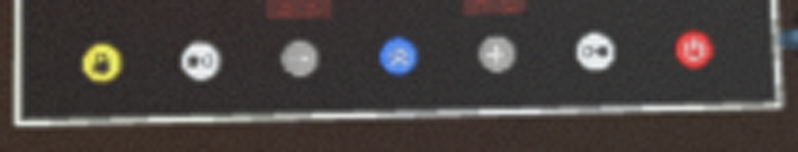

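View pics/crop_scene.png

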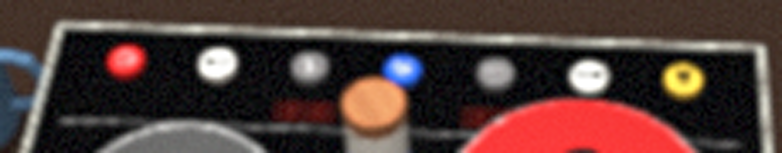

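The red pot is on the left ring, so the key to press is the left white one. In the top crop, yellow is at (101,62), left white at (201,61), blue at (398,56) and red at (694,49). In the scene crop, yellow is at (684,78), left white at (590,76) and red at (126,60).

Run:
```python
import numpy as np
def ray(n,u,v,z):
    d=np.load(n+".npz");R,t=d["R"],d["t"]
    r=R.T@np.array([(u-d["cx"])/d["fx"],(v-d["cy"])/d["fy"],1]);c=-R.T@t
    return (c+r*(z-c[2])/r[2])
f=lambda p,s,o:(o[0]+(p[0]+.5)/s-.5,o[1]+(p[1]+.5)/s-.5)
T={'pad':(101,62),'left':(201,61),'minus':(299,58.5),'boil':(398,56),'plus':(497,54),'right':(596,51),'pow':(694,49)}
S={'pad':(684,78),'left':(590,76),'minus':(496,72),'boil':(403,69),'plus':(310,66),'right':(217,63),'pow':(126,60)}
Ys=np.array([.21,.14,.07,0,-.07,-.14,-.21])
for nm,P,s,o in(("top",T,3.8,(230,285)),("scene",S,3.4,(185,160))):
    W=np.array([ray(nm,*f(p,s,o),.0685)[:2] for p in P.values()])
    print(nm);print(W.round(4).tolist())
    A=np.polyfit(Ys,W,1);print("slope",A[0],np.linalg.norm(A[0]),"ctr",A[1]); print((np.outer(Ys,A[0])+A[1]).round(4).tolist())
from scipy.spatial.transform import Rotation as Ro
w,x,y,z=[-0.0,0.162,0.987,0]
print(Ro.from_quat([x,y,z,w]).as_matrix().round(3))
```

```text
top
[[0.4812, 0.192], [0.4825, 0.1213], [0.4848, 0.0521], [0.4872, -0.018], [0.4892, -0.0882], [0.492, -0.1585], [0.494, -0.2281]]
slope [-0.03155923  1.00005037] 1.0005482126968812 ctr [ 0.48726015 -0.01820172]
[[0.4806, 0.1918], [0.4828, 0.1218], [0.4851, 0.0518], [0.4873, -0.0182], [0.4895, -0.0882], [0.4917, -0.1582], [0.4939, -0.2282]]
scene
[[0.4844, 0.1917], [0.4878, 0.1221], [0.4892, 0.052], [0.4915, -0.0176], [0.4938, -0.0876], [0.4962, -0.158], [0.4984, -0.2272]]
slope [-0.03238001  0.99827374] 0.998798742717709 ctr [ 0.49160696 -0.01781517]
[[0.4848, 0.1918], [0.4871, 0.1219], [0.4893, 0.0521], [0.4916, -0.0178], [0.4939, -0.0877], [0.4961, -0.1576], [0.4984, -0.2275]]
[[-0.948  0.32   0.   ]
 [ 0.32   0.948  0.   ]
 [ 0.     0.    -1.   ]]
```

Emit:
{"op": "drive_tool", "data": {
  "deltas": [
    {"travel": [-26, -14, 0], "yaw": 0, "jaw": 0},
    {"travel": [-26, -14, 0], "yaw": 0, "jaw": 0},
    {"travel": [-26, -14, 0], "yaw": 0, "jaw": 0},
    {"travel": [-26, -14, 0], "yaw": 0, "jaw": 0},
    {"travel": [-26, -14, 0], "yaw": 0, "jaw": 0},
    {"travel": [-26, -14, 0], "yaw": 0, "jaw": 0},
    {"travel": [-26, -14, 0], "yaw": 0, "jaw": 0},
    {"travel": [-26, -14, 0], "yaw": 0, "jaw": 0},
    {"travel": [-26, -14, 0], "yaw": 0, "jaw": 0},
    {"travel": [-26, -14, 0], "yaw": 0, "jaw": 0}
  ]
}}

```text
t: 1.1
eef_pos: [0.3778, 0.3045, 0.2311]
tcp_rot: [-0.0, 0.162, 0.987, -0.0]
force: [0.9, -1.2, 0.3]
grip_width: -0.001
```

Emit:
{"op": "drive_tool", "data": {
  "deltas": [
    {"travel": [-27, -14.6, 0], "yaw": 0, "jaw": 0},
    {"travel": [-27, -14.6, 0], "yaw": 0, "jaw": 0},
    {"travel": [-27, -14.6, 0], "yaw": 0, "jaw": 0},
    {"travel": [-27, -14.6, 0], "yaw": 0, "jaw": 0},
    {"travel": [-27, -14.6, 0], "yaw": 0, "jaw": 0},
    {"travel": [0, 0, 40], "yaw": 0, "jaw": 0},
    {"travel": [0, 0, 40], "yaw": 0, "jaw": 0},
    {"travel": [0, 0, 30], "yaw": 0, "jaw": 0},
    {"travel": [0, 0, 20], "yaw": 0, "jaw": 0},
    {"travel": [0, 0, 0], "yaw": 0, "jaw": 0}
  ]
}}

```text
t: 2.1
eef_pos: [0.4805, 0.1928, 0.0986]
tcp_rot: [-0.002, 0.162, 0.987, -0.001]
force: [-0.4, 0.7, 0.2]
grip_width: 0.001
```

Run:
```python
from cell import env
import cv2,numpy as np
d=env.get_image("top");a=cv2.resize(d["img"][220:340,180:380,::-1],None,fx=3.5,fy=3.5);cv2.imwrite("pics/a_top.png",a)
d=env.get_image("scene");a=cv2.resize(d["img"][100:260,280:480,::-1],None,fx=3.5,fy=3.5);cv2.imwrite("pics/a_scene.png",a)
print(env.get_state()["eef_pos"],env.get_state()["force"])
```

```text
[0.48207446 0.19338206 0.10181104] [ 0.59669407 -0.44960858  0.20505735]
```

View pics/a_top.png

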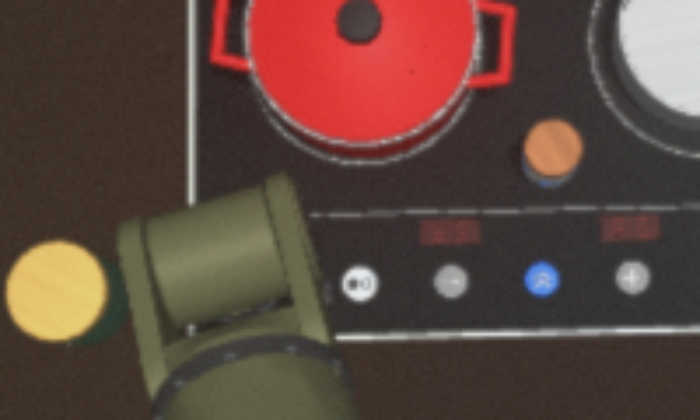

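View pics/a_scene.png

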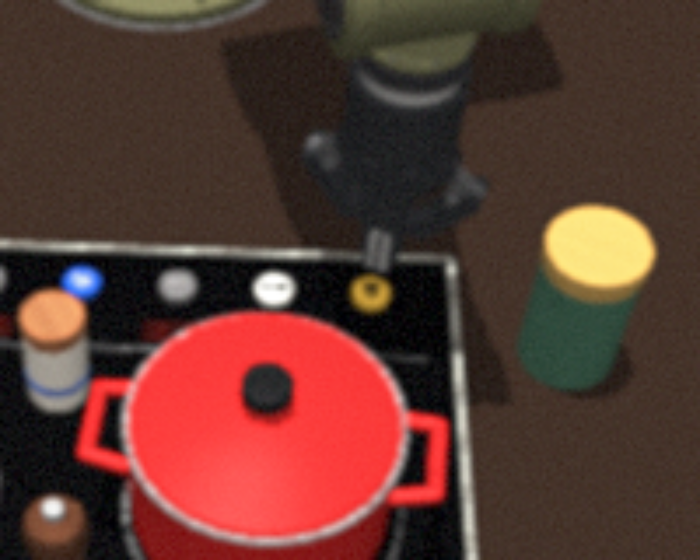

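The closed fingertips hang over the yellow key and clear the tea tin and pot. I'll bring them down gently.

Emit:
{"op": "drive_tool", "data": {
  "deltas": [
    {"travel": [0, 0, 15], "yaw": 0, "jaw": 0},
    {"travel": [0, 0, 10], "yaw": 0, "jaw": 0},
    {"travel": [0, 0, 4], "yaw": 0, "jaw": 0},
    {"travel": [0, 0, 2], "yaw": 0, "jaw": 0},
    {"travel": [0, 0, 1], "yaw": 0, "jaw": 0},
    {"travel": [0, 0, 1], "yaw": 0, "jaw": 0},
    {"travel": [0, 0, 1], "yaw": 0, "jaw": 0},
    {"travel": [0, 0, 0], "yaw": 0, "jaw": 0}
  ]
}}

```text
t: 3.0
eef_pos: [0.4821, 0.1934, 0.0675]
tcp_rot: [0.0, 0.162, 0.987, 0.0]
force: [0.1, 0.0, 3.8]
grip_width: 0.005
```

Emit:
{"op": "drive_tool", "data": {
  "deltas": [
    {"travel": [0, 0, 1], "yaw": 0, "jaw": 0},
    {"travel": [0, 0, 1], "yaw": 0, "jaw": 0},
    {"travel": [0, 0, 0], "yaw": 0, "jaw": 0}
  ]
}}

```text
t: 3.3
eef_pos: [0.4821, 0.1934, 0.0655]
tcp_rot: [0.0, 0.162, 0.987, 0.0]
force: [0.9, 0.2, 4.3]
grip_width: 0.002
```

Emit:
{"op": "drive_tool", "data": {
  "deltas": [
    {"travel": [0, 0, 1], "yaw": 0, "jaw": 0},
    {"travel": [0, 0, 1], "yaw": 0, "jaw": 0},
    {"travel": [0, 0, 0], "yaw": 0, "jaw": 0}
  ]
}}

```text
t: 3.6
eef_pos: [0.4821, 0.1934, 0.0635]
tcp_rot: [0.0, 0.162, 0.987, 0.0]
force: [-0.7, 0.7, 5.9]
grip_width: -0.002
```

Emit:
{"op": "drive_tool", "data": {
  "deltas": [
    {"travel": [0, 0, 0], "yaw": 0, "jaw": 0},
    {"travel": [0, 0, 0], "yaw": 0, "jaw": 0},
    {"travel": [0, 0, 0], "yaw": 0, "jaw": 0},
    {"travel": [0, 0, 0], "yaw": 0, "jaw": 0},
    {"travel": [0, 0, 0], "yaw": 0, "jaw": 0},
    {"travel": [0, 0, 0], "yaw": 0, "jaw": 0},
    {"travel": [0, 0, 0], "yaw": 0, "jaw": 0},
    {"travel": [0, 0, 0], "yaw": 0, "jaw": 0},
    {"travel": [0, 0, 0], "yaw": 0, "jaw": 0},
    {"travel": [0, 0, 0], "yaw": 0, "jaw": 0}
  ]
}}

```text
t: 4.6
eef_pos: [0.4821, 0.1934, 0.0636]
tcp_rot: [0.0, 0.162, 0.987, 0.0]
force: [-0.4, -0.6, 6.4]
grip_width: 0.001
```

Emit:
{"op": "drive_tool", "data": {
  "deltas": [
    {"travel": [0, 0, 0], "yaw": 0, "jaw": 0},
    {"travel": [0, 0, 0], "yaw": 0, "jaw": 0},
    {"travel": [0, 0, 0], "yaw": 0, "jaw": 0},
    {"travel": [0, 0, 0], "yaw": 0, "jaw": 0},
    {"travel": [0, 0, 0], "yaw": 0, "jaw": 0},
    {"travel": [0, 0, 0], "yaw": 0, "jaw": 0},
    {"travel": [0, 0, 0], "yaw": 0, "jaw": 0},
    {"travel": [0, 0, 0], "yaw": 0, "jaw": 0},
    {"travel": [0, 0, 0], "yaw": 0, "jaw": 0},
    {"travel": [0, 0, 0], "yaw": 0, "jaw": 0}
  ]
}}

```text
t: 5.6
eef_pos: [0.4821, 0.1934, 0.0636]
tcp_rot: [0.0, 0.162, 0.987, 0.0]
force: [1.0, 0.5, 7.0]
grip_width: 0.001
```

Emit:
{"op": "drive_tool", "data": {
  "deltas": [
    {"travel": [0, 0, -10], "yaw": 0, "jaw": 0},
    {"travel": [0, 0, -26], "yaw": 0, "jaw": 0},
    {"travel": [0, 0, -30], "yaw": 0, "jaw": 0},
    {"travel": [-10, -27, 0], "yaw": 0, "jaw": 0},
    {"travel": [-10, -27, 0], "yaw": 0, "jaw": 0},
    {"travel": [-10, -27, 0], "yaw": 0, "jaw": 0},
    {"travel": [-10, -27, 0], "yaw": 0, "jaw": 0},
    {"travel": [-10, -27, 0], "yaw": 0, "jaw": 0},
    {"travel": [-10, -27, 0], "yaw": 0, "jaw": 0},
    {"travel": [-10, -27, 0], "yaw": 0, "jaw": 0}
  ]
}}

```text
t: 6.6
eef_pos: [0.4875, -0.0093, 0.1295]
tcp_rot: [-0.0, 0.162, 0.987, -0.0]
force: [0.5, -0.0, 0.6]
grip_width: 0.0
```

Emit:
{"op": "drive_tool", "data": {
  "deltas": [
    {"travel": [-10, -27, 0], "yaw": 0, "jaw": 0},
    {"travel": [-10, -27, 0], "yaw": 0, "jaw": 0},
    {"travel": [-10, -27, 0], "yaw": 0, "jaw": 0},
    {"travel": [-10, -27, 0], "yaw": 0, "jaw": 0},
    {"travel": [-10, -27, 0], "yaw": 0, "jaw": 0},
    {"travel": [-10, -27, 0], "yaw": 0, "jaw": 0},
    {"travel": [-10, -27, 0], "yaw": 0, "jaw": 0},
    {"travel": [-8, -17, 0], "yaw": 0, "jaw": 0},
    {"travel": [0, 0, 0], "yaw": 0, "jaw": 0},
    {"travel": [0, 0, 0], "yaw": 0, "jaw": 0}
  ]
}}

```text
t: 7.6
eef_pos: [0.496, -0.2278, 0.1291]
tcp_rot: [-0.0, 0.162, 0.987, 0.0]
force: [-0.6, 0.1, 0.3]
grip_width: 0.001
```

Next I'll check that I'm over the power key and that the padlock key has come back up.

Emit:
{"op": "drive_tool", "data": {
  "deltas": [
    {"travel": [0, 0, 20], "yaw": 0, "jaw": 0},
    {"travel": [0, 0, 15], "yaw": 0, "jaw": 0},
    {"travel": [0, 0, 10], "yaw": 0, "jaw": 0},
    {"travel": [0, 0, 0], "yaw": 0, "jaw": 0}
  ]
}}

```text
t: 8.0
eef_pos: [0.4957, -0.2272, 0.0832]
tcp_rot: [-0.001, 0.161, 0.987, 0.0]
force: [-0.3, 0.8, 0.1]
grip_width: -0.002
```

Run:
```python
from cell import env
import cv2,numpy as np
d=env.get_image("scene");a=cv2.resize(d["img"][120:280,150:430,::-1],None,fx=2.8,fy=2.8);cv2.imwrite("pics/b_scene.png",a)
print(env.get_state()["eef_pos"],env.get_state()["force"])
```

```text
[ 0.49608223 -0.22758604  0.08419883] [0.38543183 0.10650543 0.51238118]
```

View pics/b_scene.png

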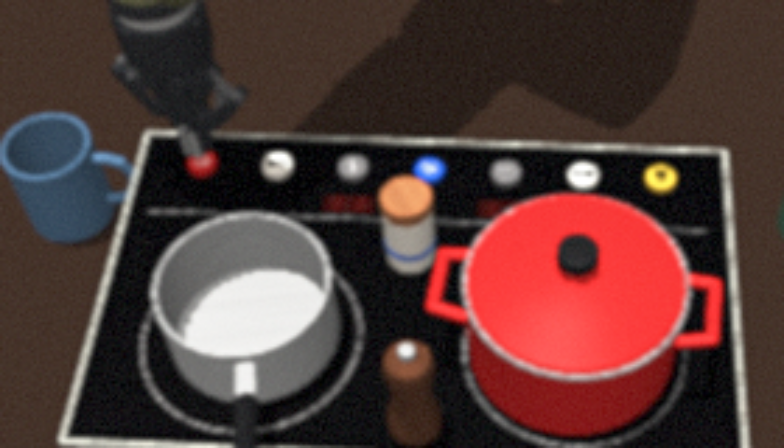

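The tips are over the red key, with the tip at about (193,152) and the key at (202,163). The mug is clear.

Emit:
{"op": "drive_tool", "data": {
  "deltas": [
    {"travel": [0, 0, 10], "yaw": 0, "jaw": 0},
    {"travel": [0, 0, 5], "yaw": 0, "jaw": 0},
    {"travel": [0, 0, 2], "yaw": 0, "jaw": 0},
    {"travel": [0, 0, 1.5], "yaw": 0, "jaw": 0},
    {"travel": [0, 0, 1.5], "yaw": 0, "jaw": 0},
    {"travel": [0, 0, 1], "yaw": 0, "jaw": 0},
    {"travel": [0, 0, 0], "yaw": 0, "jaw": 0},
    {"travel": [0, 0, 0], "yaw": 0, "jaw": 0}
  ]
}}

```text
t: 8.85
eef_pos: [0.4961, -0.2282, 0.0637]
tcp_rot: [-0.0, 0.162, 0.987, 0.0]
force: [-4.2, 2.8, 6.7]
grip_width: 0.004
```

Emit:
{"op": "drive_tool", "data": {
  "deltas": [
    {"travel": [0, 0, 0], "yaw": 0, "jaw": 0}
  ]
}}

```text
t: 8.95
eef_pos: [0.4961, -0.2282, 0.0637]
tcp_rot: [-0.0, 0.162, 0.987, 0.0]
force: [-3.6, 2.6, 7.1]
grip_width: -0.001
```

Run:
```python
from cell import env
import cv2,numpy as np
d=env.get_image("scene");a=cv2.resize(d["img"][120:220,150:290,::-1],None,fx=5,fy=5,interpolation=cv2.INTER_CUBIC);cv2.imwrite("pics/c_scene.png",a)
print(env.get_state()["eef_pos"],env.get_state()["force"],env.get_state()["ft_torque"])
```

```text
[ 0.49604853 -0.22815364  0.06367668] [-3.37868713  3.74006114  7.33327461] [ 0.53335108  0.71730262 -0.04048269]
```

View pics/c_scene.png

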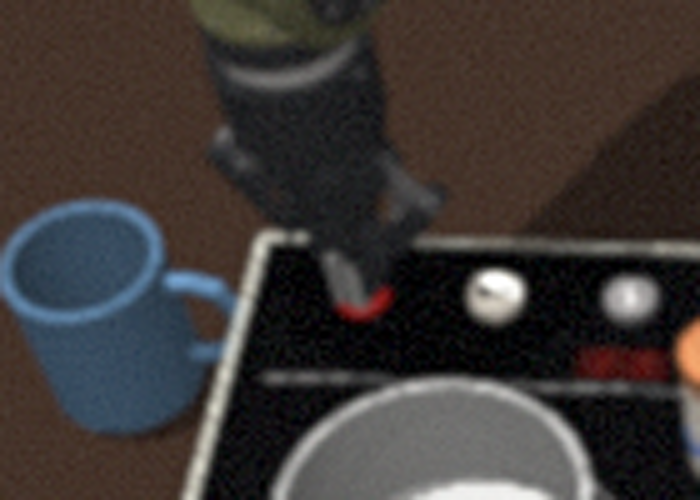

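The red key is pressed at about 7 N and nothing else is touched. The sideways force is only friction. I'll lift off and go to the left white key.

Emit:
{"op": "drive_tool", "data": {
  "deltas": [
    {"travel": [0, 0, -10], "yaw": 0, "jaw": 0},
    {"travel": [0, 0, -26], "yaw": 0, "jaw": 0},
    {"travel": [0, 0, -30], "yaw": 0, "jaw": 0},
    {"travel": [10, 27, 0], "yaw": 0, "jaw": 0},
    {"travel": [10, 27, 0], "yaw": 0, "jaw": 0},
    {"travel": [10, 27, 0], "yaw": 0, "jaw": 0},
    {"travel": [10, 27, 0], "yaw": 0, "jaw": 0},
    {"travel": [10, 27, 0], "yaw": 0, "jaw": 0},
    {"travel": [10, 27, 0], "yaw": 0, "jaw": 0},
    {"travel": [10, 27, 0], "yaw": 0, "jaw": 0}
  ]
}}

```text
t: 10.0
eef_pos: [0.4901, -0.0258, 0.1299]
tcp_rot: [0.0, 0.162, 0.987, -0.0]
force: [0.7, 0.1, -0.2]
grip_width: -0.004
```

Emit:
{"op": "drive_tool", "data": {
  "deltas": [
    {"travel": [10, 27, 0], "yaw": 0, "jaw": 0},
    {"travel": [10, 27, 0], "yaw": 0, "jaw": 0},
    {"travel": [10, 27, 0], "yaw": 0, "jaw": 0},
    {"travel": [10, 27, 0], "yaw": 0, "jaw": 0},
    {"travel": [10, 27, 0], "yaw": 0, "jaw": 0},
    {"travel": [2, 4, 0], "yaw": 0, "jaw": 0},
    {"travel": [0, 0, 20], "yaw": 0, "jaw": 0},
    {"travel": [0, 0, 15], "yaw": 0, "jaw": 0},
    {"travel": [0, 0, 10], "yaw": 0, "jaw": 0},
    {"travel": [0, 0, 0], "yaw": 0, "jaw": 0}
  ]
}}

```text
t: 11.0
eef_pos: [0.4847, 0.121, 0.0835]
tcp_rot: [-0.001, 0.162, 0.987, -0.0]
force: [-0.4, 0.4, 0.0]
grip_width: -0.001
```

Run:
```python
from cell import env
import cv2,numpy as np
d=env.get_image("scene");a=cv2.resize(d["img"][120:280,150:430,::-1],None,fx=2.8,fy=2.8);cv2.imwrite("pics/d_scene.png",a)
print(env.get_state()["eef_pos"],env.get_state()["force"])
```

```text
[0.48517292 0.12117151 0.08434562] [-0.94123364  0.60581233 -0.75187229]
```

View pics/d_scene.png

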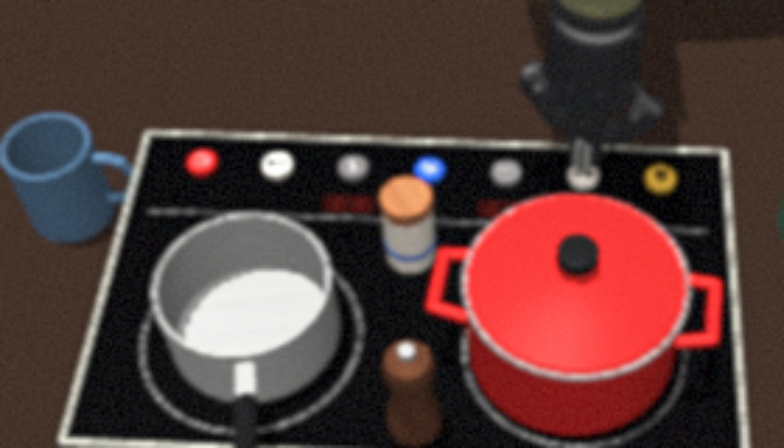

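The tips are over the left white key at (583,175), and the pot is clear.

Emit:
{"op": "drive_tool", "data": {
  "deltas": [
    {"travel": [0, 0, 10], "yaw": 0, "jaw": 0},
    {"travel": [0, 0, 5], "yaw": 0, "jaw": 0},
    {"travel": [0, 0, 2], "yaw": 0, "jaw": 0},
    {"travel": [0, 0, 1.5], "yaw": 0, "jaw": 0},
    {"travel": [0, 0, 1.5], "yaw": 0, "jaw": 0},
    {"travel": [0, 0, 1], "yaw": 0, "jaw": 0},
    {"travel": [0, 0, 0], "yaw": 0, "jaw": 0},
    {"travel": [0, 0, 0], "yaw": 0, "jaw": 0}
  ]
}}

```text
t: 11.85
eef_pos: [0.4851, 0.1214, 0.0636]
tcp_rot: [-0.0, 0.162, 0.987, -0.0]
force: [-2.7, -1.3, 8.0]
grip_width: 0.001
```

The key is down at 8 N. Next is the blue boil key.

Emit:
{"op": "drive_tool", "data": {
  "deltas": [
    {"travel": [0, 0, -10], "yaw": 0, "jaw": 0},
    {"travel": [0, 0, -26], "yaw": 0, "jaw": 0},
    {"travel": [0, 0, -30], "yaw": 0, "jaw": 0},
    {"travel": [-10, -26, 0], "yaw": 0, "jaw": 0},
    {"travel": [-10, -26, 0], "yaw": 0, "jaw": 0},
    {"travel": [-10, -26, 0], "yaw": 0, "jaw": 0},
    {"travel": [-10, -26, 0], "yaw": 0, "jaw": 0},
    {"travel": [-9, -27, 0], "yaw": 0, "jaw": 0},
    {"travel": [0, 0, 0], "yaw": 0, "jaw": 0}
  ]
}}

```text
t: 12.75
eef_pos: [0.4899, -0.0206, 0.1299]
tcp_rot: [0.0, 0.163, 0.987, -0.0]
force: [0.3, 0.5, 0.0]
grip_width: 0.0
```

Emit:
{"op": "drive_tool", "data": {
  "deltas": [
    {"travel": [0, 0, 20], "yaw": 0, "jaw": 0},
    {"travel": [0, 0, 15], "yaw": 0, "jaw": 0},
    {"travel": [0, 0, 10], "yaw": 0, "jaw": 0},
    {"travel": [0, 0, 0], "yaw": 0, "jaw": 0}
  ]
}}

```text
t: 13.15
eef_pos: [0.4893, -0.0178, 0.0835]
tcp_rot: [-0.001, 0.161, 0.987, 0.0]
force: [0.1, -0.2, 0.0]
grip_width: 0.003
```

Run:
```python
from cell import env
import cv2,numpy as np
d=env.get_image("scene");a=cv2.resize(d["img"][120:280,150:430,::-1],None,fx=2.8,fy=2.8);cv2.imwrite("pics/e_scene.png",a)
print(env.get_state()["eef_pos"],env.get_state()["force"])
```

```text
[ 0.48976125 -0.01790364  0.08434429] [0.79913464 0.25462195 0.46992695]
```

View pics/e_scene.png

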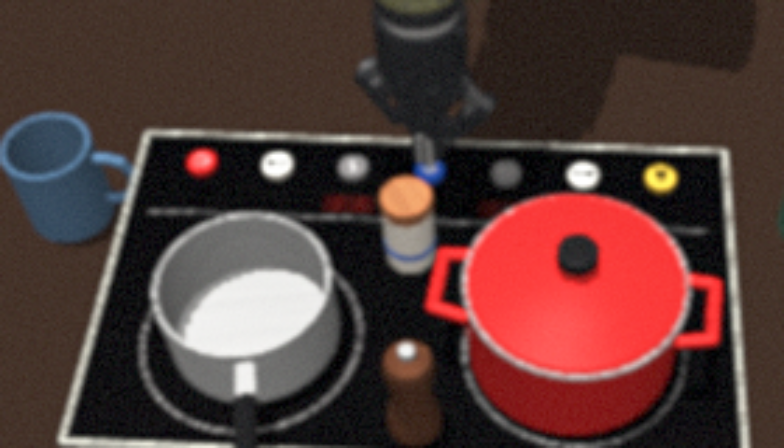

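The tips are over the blue key at (430,170), in front of the salt jar.

Emit:
{"op": "drive_tool", "data": {
  "deltas": [
    {"travel": [0, 0, 10], "yaw": 0, "jaw": 0},
    {"travel": [0, 0, 5], "yaw": 0, "jaw": 0},
    {"travel": [0, 0, 2], "yaw": 0, "jaw": 0},
    {"travel": [0, 0, 1.5], "yaw": 0, "jaw": 0},
    {"travel": [0, 0, 1.5], "yaw": 0, "jaw": 0},
    {"travel": [0, 0, 1], "yaw": 0, "jaw": 0},
    {"travel": [0, 0, 0], "yaw": 0, "jaw": 0},
    {"travel": [0, 0, 0], "yaw": 0, "jaw": 0}
  ]
}}

```text
t: 14.0
eef_pos: [0.4897, -0.0182, 0.0636]
tcp_rot: [-0.0, 0.162, 0.987, 0.0]
force: [-4.9, 2.3, 7.0]
grip_width: -0.0
```

Emit:
{"op": "drive_tool", "data": {
  "deltas": [
    {"travel": [0, 0, -10], "yaw": 0, "jaw": 0},
    {"travel": [0, 0, -26], "yaw": 0, "jaw": 0},
    {"travel": [0, 0, -30], "yaw": 0, "jaw": 0},
    {"travel": [0, 0, -30], "yaw": 0, "jaw": 0},
    {"travel": [0, 0, -30], "yaw": 0, "jaw": 0},
    {"travel": [0, 0, 0], "yaw": 0, "jaw": 0},
    {"travel": [0, 0, 0], "yaw": 0, "jaw": 0},
    {"travel": [0, 0, 0], "yaw": 0, "jaw": 0}
  ]
}}

```text
t: 14.8
eef_pos: [0.4893, -0.0183, 0.1884]
tcp_rot: [-0.001, 0.162, 0.987, -0.0]
force: [-0.1, 0.3, 0.5]
grip_width: -0.0
```

Run:
```python
from cell import env
import cv2,numpy as np
d=env.get_image("scene");cv2.imwrite("pics/f_scene.png",d["img"][:,:,::-1])
print(env.get_state()["eef_pos"],env.get_state()["force"],env.get_state()["t"])
```

```text
[ 0.48934515 -0.01824508  0.18831093] [-0.34190967  0.31398065  0.13694448] 14.85
```

View pics/f_scene.png

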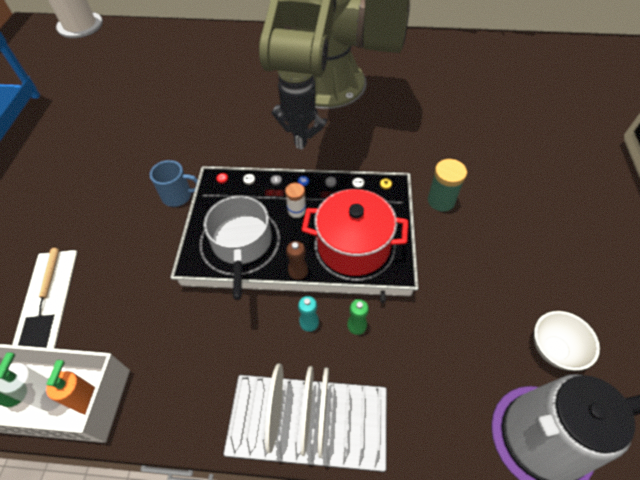

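Everything stands where it did in the first picture, all the keys are up, and the gripper hangs free at z = 0.188.

```bash
python3 -c "
from cell import env
print(env.sign_off())"
```

```text
the job is handed in; nothing more can be done
None
```

The job is done and handed in. The red pot is on the left ring, so I pressed padlock, power, left white and boil in that order, at about 15 s on the clock.

- **Presses:** With shut fingertips I went about 5 mm down on each key, at 6–8 N vertical. I held the padlock key for a little over 2 s and lifted clear between keys.
- **Last checks:** In the final picture the pans and other things look unmoved compared with the first one, and the keys look up. I judged both by eye. The gripper hangs free at 188 mm with no force on it.
- **Disagreements:**
  - The two cameras differed by about 4 mm in x on the key row, so I used the average.
  - On three presses (power, left white and boil) I saw 3–5 N of sideways force. I took it for fingertip friction; only on the power press did I check a picture while the key was down, and nothing else was touched there.

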